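Refit a hob knob on its D-spindle and hold it pressed in

ROBOT

A 6-joint arm with a two-finger parallel gripper is mounted at the origin on the work surface. World frame = base frame: x ahead of the robot, y to its left, z up, the work surface at z = 0. Lengths are in m, angles in rad, forces in N, time in s.
With the tool pointing down it reaches from about 0.275 to 0.825 m from the base axis. Payload 5.2 kg.
Tool frame: the origin (TCP) lies on the front face of the gripper's body, between the roots of the fingers; the fingertips stand 84 mm ahead of it and the grasp point (between the pads) lies robot.grasp_offset ahead of it (robot.grasp_offset is the distance from the TCP to the grasp point, in m); z points along the fingers, y is the line along which they close (so a half turn about z gives the same grasp; the last joint's range is limited). The gripper opens to 93 mm and grips with 3 to 60 N. Pads are 15 mm wide; open, the fingers measure 128 mm over their backs; the gripper's body (75 mm by 188 mm) begins 65 mm behind the grasp point.
Start: joints at [-1.391, 0.259, 1.535, -0, 1.348, -0.203], TCP at [0.205, -0.51, 0.303] pointing down, gripper open.
Joint ranges: [-3.14, 3.14], [-0.91, 2.08], [0.19, 2.58], [-1.22, 4.36], [0.22, 2.71], [-3.12, 3.12]. Speed limits (rad/s): [2.57, 2.57, 3.14, 3.14, 3.14, 3.14].

INTERFACE

Orientations are given as [roll, pitch, yaw] about the fixed x, y, z axes, in that order (R = Rz(yaw) Ry(pitch) Rx(roll)).
In Python, from station import robot gives the robot as it stands. The module is installed in compiled form; this text tells all that it offers. Calls block until the motion is done:
- robot.move_pose(position, orientation): joint-space move of the TCP to a pose.
- robot.movel(position, frame=None, vel=0.15): straight line of the TCP; frame=None keeps the orientation; vel is the mean speed in m/s.
- robot.move_j(angles): joint-space move.
- robot.gripper_open() and robot.grab(squeeze=None): open the fingers fully, or close them until they stop; squeeze is the grip in N (None keeps the last).
- robot.pause(seconds).
- robot.inverse_kinematics(position, orientation): joint angles nearest the present ones, or None.
- robot.sense(): the state.
- robot.snapshot(name): name is "side" or "top"; returns (picture, depth): 384x512x3 uint8, red, green, blue; 384x512 float32, m along the optical axis (not along the pixel's ray), 0 where there is no reading.
- robot.calibration(name): a dict with "mtx" (3x3 intrinsics, pixels), "world_from_camera" (4x4, takes a point from camera to world coordinates). Camera axes: x right, y down, z forward; pixel columns grow to the right and rows downward; lengths in m; the calibration is good to about 2 mm. A picture is of the moment at which its call begins. calibration takes no time and is no camera call.
A pose or a line that the arm cannot do raises robot.Unreachable and nothing moves.
- robot.sign_off(): hands the job in; it is judged then, once.
The state is a dict: "clock": time; "qpos": joint angles; "dq": joint speeds; "joint_torque": joint torques, N m; "tool_pos": TCP position; "tool_rot": TCP orientation; "ft_force": force on the tool from outside, world axes, zero at the start; "ft_torque": the same for the moment, N m; "grip_width": opening from 0.0 (shut) to 1.0 (fully open); "grasp_force": force on a finger pad.
Only numpy, scipy, OpenCV 4.12 (cv2) and the standard library are available. Lean on these libraries where they do the work, as an engineer would, in place of code of your own. Each camera call takes 0.05 s, during which the arm holds its last target. There are 200 camera calls.

TASK

The galley hob is out on the covered table for the refit and one of its two gas valves has lost its knob. Pick up the loose black knob, turn it so that the flat in its bore matches the flat of the bare brass spindle, push it fully home, then press knob and spindle down against the valve spring as far as they go, without turning the valve on, so that the ignition switch under it stays closed while I check the wiring: finish while still holding the knob pressed in, do not let go. Leave the other knob, the tape roll, the mixing pot and the tin alone.

Things in the scene. Friction and masses are not known exactly. Their poses are not given: they have to be found in the camera images.
- knob_center (a point): Loose black hob knob, about 45 g, standing on its round skirt (44 mm across, 4 mm thick), bore down. Over the skirt an upright wing grip 38 mm long (x), 18 mm wide (y), up to 30 mm above the underside: take it across the 18 mm from above; fingertips stop at the skirt's top. White pointer line on the wing's +x end. Point: on the axis, 15 mm above the underside, x to the pointer, z up.
- knob_bore (a point): Closed inner end of the loose knob's bore, on the knob's axis, 22 mm above its underside; axes as the knob's. The bore opens in the underside and is D-shaped: 11.3 mm across, its flat on the +x (pointer) side, 2.15 mm from the axis. This point meets the spindle tip when the knob is fully home.
- spindle_tip (a point): Centre of the top of the bare upright brass spindle, 30 mm above the hob deck, 85 mm above the table. 10 mm thick, one flat 1.5 mm from the axis facing this point's +x (to the burners and the off dot), top 1.7 mm bevelled; z up. The knob goes on with its x along this x (0.15 rad play; not half a turn out); its underside then is 8 mm above the deck, 2 mm with the spindle fully in.
- spindle (a joint): How far the bare spindle is pressed down into the valve, m: 0 out, 0.006 at its hard stop. A spring returns it: 4 N to start it moving, about 9.5 N at the stop.
- spindle_turn (a joint): How far the bare valve is turned, rad: 0 is off (a stop), growing anticlockwise seen from above to 2.6. Stiff (0.12 N m); stays where it is left.
- other_knob (a point): The other valve's knob, fitted on its spindle at off: same shape as the loose one. This point is on its axis, half-way up.
- other_press (a joint): How far the other, fitted knob is pressed in, m (0 out, 0.006 fully in).
- other_turn (a joint): How far the other, fitted knob is turned, rad (0 off, growing anticlockwise from above).
- hob: Two-burner gas hob, fixed: steel deck 288 mm wide (y), 510 mm deep (x), 55 mm above the table. Origin on the table, under the middle between the two valves, which stand at y = +55 and -55 mm of this frame (either may be the bare one); the deck reaches from x = -50 to +460 mm. Iron pan supports, tops 43 mm above the deck, begin at x = +73 mm.
- tape_center (a point): Roll of blue masking tape lying flat, 110 mm across, 36 mm high; the point is its centre. Bystander.
- pot_center (a point): White open mixing pot, 110 mm across the rim, 115 mm high; the point is on its axis, 55 mm up. Bystander.
- tin_center (a point): Upright metal tin with green label, 65 x 105 mm, 150 mm high with its cap 168 mm; the point is 75 mm up its middle. Bystander.
- knob_pointer (a point): Point on the loose knob's pointer end: on the wing's +x end face, 19 mm from the knob's axis, 22 mm above its underside; axes as the knob's.

How it is judged:
On the way:
1. the knob is home on the spindle, flat to flat (the end of its bore within 2.5 mm of the spindle tip) (z of knob_bore in the frame of spindle_tip below 0.0025 m and horizontal distance between knob_bore and spindle_tip below 0.002 m and x of knob_pointer in the frame of spindle_tip above 0.0165 m), for 0.05 s.
At the end, for the whole second after the job is handed in: Through the last second the fingers hold the knob, home on the spindle, upright and flat to flat (bore end within 2.5 mm of the tip, axes within 2 mm, pointer 16.5 mm or more to the flat's side), and keep the spindle in by over 4.5 of its 6 mm, the valve off (under 0.35 rad) (all of step 1 and angle between knob_bore's own z axis and vertical below 0.12 rad and value of joint spindle above 0.0045 m and value of joint spindle_turn below 0.35 rad and contact force between the fingers and knob above 2 N and contact force between knob and spindle above 4 N and contact force between knob and hob below 1 N and linear speed of knob below 0.01 m/s); the arm keeps its last pose, push and grip.
It fails at once if the bare valve is turned on (value of joint spindle_turn above 0.5 rad).
It fails at once if the other knob is pressed or turned (value of joint other_press above 0.003 m or value of joint other_turn above 0.3 rad).
It fails at once if the tape roll, pot or tin is moved more than 20 mm or tipped (distance of any of tape_center, pot_center, tin_center from where it was at the start of the episode above 0.02 m or angle between any of pot_center, tin_center's own z axis and vertical above 0.3 rad).
It also fails if it takes over 58 s, if anything falls off the work surface, if the arm or the gripper's body presses on something with over 40 N, if the wrist force passes 120 N, or if a joint passes its speed limit or range.

## Working session

There is one attempt and no reset: what is moved stays moved. The work goes in short steps, each a Python script; the robot and the scene stay as the last script left them, time stands still between calls to the robot, and variables do not carry over. Pictures are saved under pics/ and viewed, at most 10 in all, crops included, and the job is handed in when it is done.

```bash
mkdir -p pics; python3 - <<'E'
from station import robot
import cv2, numpy as np, pickle
d={}
for n in ("side","top"):
    im,dep=robot.snapshot(n); c=robot.calibration(n)
    cv2.imwrite(f"pics/{n}0.png",im[:,:,::-1]); d[n]=(im,dep,c)
    print(n,c["mtx"].round(1).tolist(),c["world_from_camera"].round(3).tolist())
pickle.dump(d,open("snap0.pkl","wb"))
s=robot.sense(); print(s["clock"],s["tool_pos"],s["tool_rot"],s["grip_width"],s["ft_force"],robot.grasp_offset)
E
```

```text
side [[375.9, 0.0, 262.5], [0.0, 375.9, 189.9], [0.0, 0.0, 1.0]] [[-1.0, -0.009, 0.022, 0.497], [-0.023, 0.647, -0.762, 0.92], [-0.007, -0.763, -0.647, 0.852], [0.0, 0.0, 0.0, 1.0]]
top [[414.2, 0.0, 253.3], [0.0, 414.2, 189.6], [0.0, 0.0, 1.0]] [[-0.022, -0.986, 0.167, 0.345], [-0.999, 0.025, 0.019, -0.005], [-0.023, -0.167, -0.986, 1.117], [0.0, 0.0, 0.0, 1.0]]
0.1 [ 0.20540805 -0.50983031  0.30199752] [-3.13997579e+00 -3.69504981e-04  3.82753166e-01] 1.0008980598115689 [-0.34348301  0.36454746  0.17694686] 0.0653
```

View pics/side0.png

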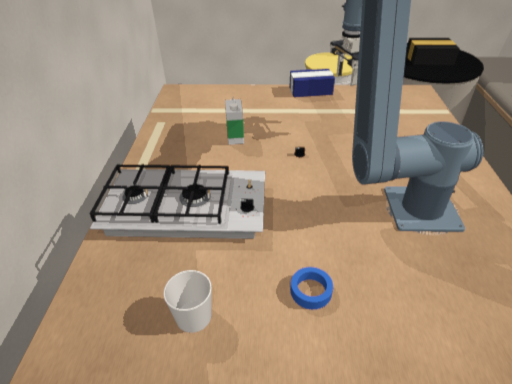

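View pics/top0.png

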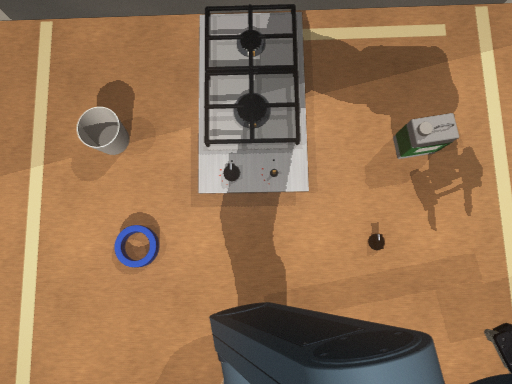

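```bash
python3 - <<'E'
import cv2, numpy as np, pickle
d=pickle.load(open("snap0.pkl","rb"))
def crop(n,c,r,w,h,W=400,H=300):
    return cv2.resize(d[n][0][r:r+h,c:c+w,::-1],(W,H),interpolation=cv2.INTER_NEAREST)
m=np.vstack([np.hstack([crop("top",356,218,40,30),crop("top",220,156,72,36,400,300)]),
 np.hstack([crop("side",280,138,40,30),crop("side",228,172,48,48,400,300)])])
cv2.imwrite("pics/mos.png",m)
# depth sanity
for n,p in (("top",(376,241)),("top",(274,172)),("top",(231,172)),("top",(253,172)),("side",(300,152)),("side",(249,186))):
    im,dep,c=d[n]; z=dep[p[1],p[0]]; K=c["mtx"]; P=np.linalg.inv(K)@[p[0],p[1],1]*z
    print(n,p,(c["world_from_camera"]@np.r_[P,1])[:3].round(4))
E
```

```text
top (376, 241) [ 0.3865 -0.3     0.0275]
top (274, 172) [ 0.5647 -0.0394  0.0829]
top (231, 172) [0.5655 0.0695 0.0928]
top (253, 172) [0.5723 0.0147 0.0539]
side (300, 152) [ 0.3843 -0.2958  0.0159]
side (249, 186) [ 0.5684 -0.0281  0.0639]
```

View pics/mos.png

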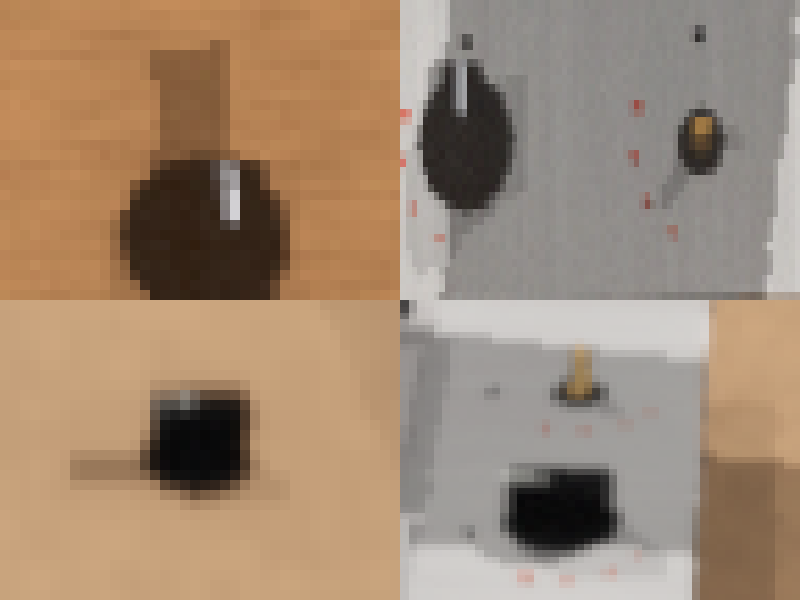

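```bash
cat > h.py <<'E'
import cv2, numpy as np, pickle
def ray(c,p):
    T=c["world_from_camera"]; v=T[:3,:3]@np.linalg.inv(c["mtx"])@[p[0],p[1],1.]
    return T[:3,3],v
def onplane(c,p,z):
    o,v=ray(c,p); return o+v*(z-o[2])/v[2]
def tri(c1,p1,c2,p2):
    o1,v1=ray(c1,p1); o2,v2=ray(c2,p2); v1/=np.linalg.norm(v1); v2/=np.linalg.norm(v2)
    s=np.linalg.lstsq(np.c_[v1,-v2],o2-o1,rcond=None)[0]
    a,b=o1+s[0]*v1,o2+s[1]*v2; return (a+b)/2,np.linalg.norm(a-b)
def cloud(dep,c):
    v,u=np.mgrid[:dep.shape[0],:dep.shape[1]]
    P=np.stack([u,v,np.ones_like(u)],-1)@np.linalg.inv(c["mtx"]).T*dep[...,None]
    T=c["world_from_camera"]; return P@T[:3,:3].T+T[:3,3]
E
python3 - <<'E'
from h import *
d=pickle.load(open("snap0.pkl","rb"))
T,Tt,ct=d["top"]; S,Ss,cs=d["side"]
# deck side edges in top view
sat=cv2.cvtColor(T,cv2.COLOR_RGB2HSV)[:,:,1].astype(float)
ed={}
for nm,c0,c1 in (("L",190,203),("R",301,314)):
    pts=[]
    for r in range(145,188):
        row=sat[r,c0:c1]; 
        if nm=="R": row=row[::-1]
        th=(row[:3].mean()+row[-3:].mean())/2; k=np.argmax(row<th)
        if k==0: continue
        u=k-1+(row[k-1]-th)/(row[k-1]-row[k]); u=c0+u if nm=="L" else c1-1-u
        pts.append(onplane(ct,(u,r),.055)[:2])
    pts=np.array(pts); vx,vy,x,y=cv2.fitLine(pts.astype(np.float32),cv2.DIST_HUBER,0,.01,.01).ravel()
    if vx<0: vx,vy=-vx,-vy
    ed[nm]=(x,y,np.arctan2(vy,vx)); print(nm,len(pts),x,y,"yaw",np.arctan2(vy,vx), "y at x=.57",y+(0.57-x)*vy/vx)
# front edge
pts=[]
for u in range(203,304):
    col=sat[180:205,u]; th=(col[:3].mean()+col[-3:].mean())/2; k=np.argmax(col>th)
    pts.append([u,180+k-1+(th-col[k-1])/(col[k]-col[k-1])])
pts=np.array(pts); W=np.array([onplane(ct,p,.055)[:2] for p in pts])
m,b=np.polyfit(W[:,1],W[:,0],1); print("front x at y=0",b,"slope",m, "rows",pts[::20,1].round(1))
print("front depth z",cloud(Tt,ct)[186:200,253].round(3)[:,[0,2]].tolist())
# brass
def brass(im,c0,r0,c1,r1):
    h=cv2.cvtColor(im,cv2.COLOR_RGB2HSV)[r0:r1,c0:c1]; m=(h[:,:,1]>90)&(h[:,:,2]>90)&(h[:,:,0]>8)&(h[:,:,0]<30)
    v,u=np.nonzero(m); return u+c0,v+r0,h[v,u,2]
for n,b in (("top",(266,164,282,180)),("side",(242,176,256,192))):
    u,v,w=brass(d[n][0],*b); P=cloud(d[n][1],d[n][2])[v,u]
    print(n); [print(a,b_,w_,p.round(4)) for a,b_,w_,p in zip(u,v,w,P)]
# loose knob
for n,b in (("top",(360,225,395,258)),("side",(285,140,312,165))):
    P=cloud(d[n][1],d[n][2])[b[1]:b[3],b[0]:b[2]]; 
    im=d[n][0][b[1]:b[3],b[0]:b[2]].astype(int)
    dark=(im.max(2)<75)
    hi=P[...,2]>.022; lo=(P[...,2]>.001)&(P[...,2]<.3)&dark
    q=P[hi]; print(n,hi.sum(),"hi z",np.median(q[:,2]),"rect",cv2.minAreaRect(q[:,:2].astype(np.float32)), "hi mean",q.mean(0))
    ww=(im.min(2)>110)&(im.max(2)-im.min(2)<60); v,u=np.nonzero(ww); print(" white",list(zip(u+b[0],v+b[1])),P[ww].round(4).tolist())
    v,u=np.nonzero(dark); print(" dark rows",v.min()+b[1],v.max()+b[1],"cols",u.min()+b[0],u.max()+b[0])
E
```

```text
L 43 0.6005748 0.1594795 yaw -0.007021145 y at x=.57 0.15969418
R 43 0.56924003 -0.12797122 yaw -0.0031693177 y at x=.57 -0.12797363
front x at y=0 0.5200304841053653 slope 0.006783189568410215 rows [192.8 192.7 192.2 191.8 191.3 191. ]
front depth z [[0.534, 0.057], [0.532, 0.056], [0.529, 0.057], [0.527, 0.054], [0.524, 0.056], [0.522, 0.054], [0.528, 0.001], [0.525, -0.0], [0.523, -0.003], [0.52, 0.001], [0.517, -0.001], [0.514, -0.002], [0.512, -0.003], [0.508, 0.002]]
top
273 170 156 [ 0.5694 -0.0369  0.0853]
274 170 158 [ 0.5697 -0.0395  0.0835]
275 170 145 [ 0.5696 -0.042   0.0839]
272 171 93 [ 0.5733 -0.0351  0.0553]
273 171 159 [ 0.5672 -0.0369  0.0836]
274 171 158 [ 0.5668 -0.0394  0.085 ]
275 171 130 [ 0.567  -0.042   0.0836]
273 172 101 [ 0.5655 -0.0369  0.0795]
274 172 98 [ 0.5647 -0.0394  0.0829]
side
249 180 176 [ 0.5681 -0.0334  0.085 ]
249 181 160 [ 0.5683 -0.0351  0.0793]
249 182 155 [ 0.5682 -0.032   0.0777]
249 183 155 [ 0.5684 -0.0321  0.0733]
249 184 154 [ 0.5684 -0.0311  0.07  ]
250 184 153 [ 0.5656 -0.0375  0.0648]
248 185 133 [ 0.5725 -0.0391  0.059 ]
249 185
[... 725 characters left out ...]
(379), np.int64(238)), (np.int64(378), np.int64(239)), (np.int64(379), np.int64(239))] [[0.4043, -0.3057, 0.0303], [0.4017, -0.3052, 0.0314], [0.4017, -0.3078, 0.0312], [0.3993, -0.3059, 0.0281], [0.3992, -0.3083, 0.0287], [0.3966, -0.3054, 0.0295], [0.3965, -0.3074, 0.0314], [0.3941, -0.3051, 0.0296], [0.3938, -0.3067, 0.0332], [0.3915, -0.3048, 0.03], [0.3914, -0.3075, 0.0297]]
 dark rows 234 249 cols 368 383
side 44 hi z 0.02955214377689902 rect ((0.4326235353946686, 0.304739385843277), (1.236302375793457, 0.0354364812374115), 85.66996765136719) hi mean [ 0.39239515 -0.24474262  0.06605445]
 white [(np.int64(298), np.int64(147))] [[0.3925, -0.3056, 0.0326]]
 dark rows 148 156 cols 295 304
```

```bash
python3 - <<'E'
from h import *
d=pickle.load(open("snap0.pkl","rb"))
for n,b in (("top",(362,228,392,258)),("side",(288,142,312,162))):
    im,dep,c=d[n]; P=cloud(dep,c)[b[1]:b[3],b[0]:b[2]]; I=im[b[1]:b[3],b[0]:b[2]].astype(int)
    hi=(P[...,2]>.024)&(P[...,2]<.036)
    k=cv2.connectedComponents(hi.astype(np.uint8))[1]; L=np.bincount(k[k>0]).argmax(); m=k==L
    q=P[m]; print(n,m.sum(),"z",np.median(q[:,2]).round(4),cv2.minAreaRect(q[:,:2].astype(np.float32)),q.mean(0).round(4))
    C=q[:,:2]-q[:,:2].mean(0); w,V=np.linalg.eigh(C.T@C); print(" pca yaw",np.arctan2(V[1,1],V[0,1]),np.sqrt(w))
    print("\n".join("".join("#" if a else "." for a in r) for r in m))
    w=(I.min(2)>110)&(I.max(2)-I.min(2)<60)
    sk=(P[...,2]>.0015)&(P[...,2]<.008)&(I.max(2)<80); print(" skirt",sk.sum(),cv2.minEnclosingCircle(P[sk][:,:2].astype(np.float32)) if sk.sum() else 0)
c=d["top"][2]
for p in ((378.5,234.2),(378.6,239.5)): print(onplane(c,p,.03))
# whole silhouette on top: dark contour centre at mean height
E
```

```text
top 116 z 0.0294 ((0.3863002359867096, -0.3074433505535126), (0.036879800260066986, 0.019160130992531776), 1.9041026830673218) [ 0.3863 -0.3068  0.0294]
 pca yaw -3.0895316720131993 [0.06170107 0.12039367]
..............................
..............................
..............................
..............................
..............................
..............................
.............#######..........
.............########.........
.............########.........
.............########.........
.............########.........
.............########.........
.............########.........
..............#######.........
.............########.........
..............######..........
..............########........
..............########........
..............########........
..............########........
..............########........
..............................
..............................
..............................
..............................
..............................
..............................
..............................
..........................
[... 269 characters left out ...]
a yaw -3.020280806515452 [0.03067219 0.06877683]
........................
........................
........................
........................
........................
.......##########.......
.......##########.......
.......##########.......
........#####.#.#.......
........#...............
........................
........................
........................
........................
........................
........................
........................
........................
........................
........................
 skirt 22 ((0.3855266869068146, -0.2988845407962799), 0.017730671912431717)
[ 0.40380829 -0.30702367  0.03      ]
[ 0.39014843 -0.30629765  0.03      ]
```

```bash
python3 - <<'E'
from station import robot
from h import *
o=[np.pi,0,0.04]
robot.move_pose([.3863,-.307,.20],o)
d={}
for n in ("side","top"):
    im,dep=robot.snapshot(n); d[n]=(im,dep,robot.calibration(n)); cv2.imwrite(f"pics/{n}1.png",im[:,:,::-1])
robot.movel([.3863,-.307,.0895],vel=.1)
robot.grab(40)
s=robot.sense(); print(s["clock"],s["tool_pos"],s["tool_rot"][2],s["grip_width"]*93,s["grasp_force"],s["ft_force"])
robot.movel([.3863,-.307,.21],vel=.12)
s=robot.sense(); print(s["clock"],s["grip_width"]*93,s["grasp_force"],s["ft_force"],s["qpos"])
# stand off over the spindle
robot.move_pose([.5695,-.0391,.215],[np.pi,0,-.005])
for n in ("side","top"):
    im,dep=robot.snapshot(n); d[n+"2"]=(im,dep,robot.calibration(n))
pickle.dump(d,open("snap1.pkl","wb"))
s=robot.sense(); print(s["clock"],s["tool_pos"],s["tool_rot"],s["ft_force"],s["grip_width"]*93)
a=cv2.resize(d["side2"][0][110:230,210:310,::-1],(400,480),interpolation=cv2.INTER_NEAREST)
b=cv2.resize(d["top2"][0][110:230,200:300,::-1],(400,480),interpolation=cv2.INTER_NEAREST)
cv2.imwrite("pics/mos2.png",np.hstack([a,b]))
E
```

```text
3.725 [ 0.3863076  -0.30701214  0.08947468] 0.039982161878250766 17.740137109258487 39.9672993645072 [ 0.02221002 -1.53555278  0.00809848]
4.8833 17.811848247003322 39.96737401932478 [ 0.07134361  0.03370915 -0.08996148] [-8.98040322e-01  2.44609377e-01  1.80070888e+00 -1.15096187e-05
  1.09773359e+00  6.32815794e-01]
6.2167 [ 0.56919358 -0.04048245  0.2149197 ] [ 3.14130949e+00  3.11051639e-04 -6.78334811e-03] [ 0.26709238 -0.51602151  0.22660579] 17.791838281746134
```

View pics/mos2.png

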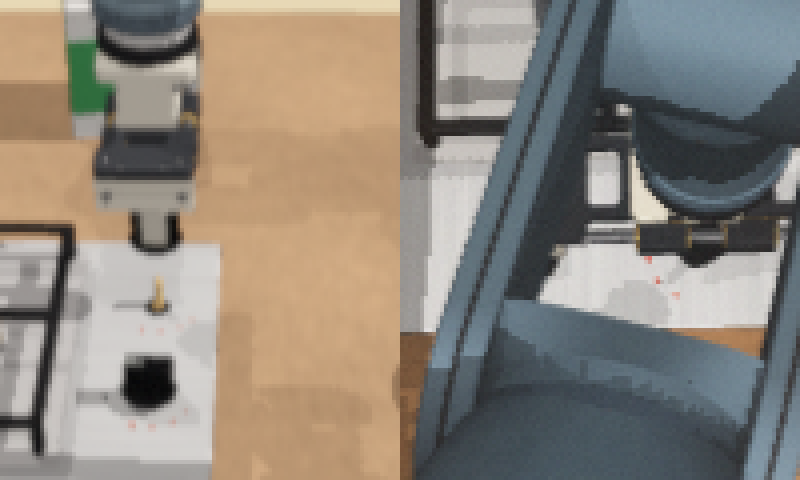

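```bash
python3 - <<'E'
from station import robot
from h import *
robot.movel([.5695,-.0391,.195],vel=.08); robot.pause(.4)
s=robot.sense(); print(s["clock"],s["tool_pos"],s["tool_rot"],s["ft_force"],s["ft_torque"])
im,dep=robot.snapshot("side"); c=robot.calibration("side"); pickle.dump((im,dep,c),open("snap2.pkl","wb"))
g=im.max(2).astype(int); P=cloud(dep,c)
print("rows 165-192, cols 238-262")
for r in range(160,193): print(r,*g[r,238:262], "|",P[r,249].round(3)[1:])
cv2.imwrite("pics/s3.png",cv2.resize(im[140:220,225:275,::-1],(375,600),interpolation=cv2.INTER_NEAREST))
E
```

```text
7.0167 [ 0.56961246 -0.03904825  0.19525396] [ 3.14147799e+00 -4.69856479e-04 -4.84252948e-03] [-0.16759963 -0.46545861 -0.56020324] [ 0.02578271 -0.01835655  0.00204349]
rows 165-192, cols 238-262
160 77 77 77 77 77 77 76 77 77 77 76 77 76 77 77 76 75 65 72 115 171 189 191 192 | [0.057 0.23 ]
161 138 139 139 139 139 139 138 139 139 139 139 139 139 139 139 139 138 136 138 152 181 189 191 192 | [0.052 0.223]
162 159 160 159 161 161 161 161 161 161 161 161 161 161 161 161 161 161 159 160 163 178 189 191 192 | [0.056 0.222]
163 154 157 158 159 158 159 158 158 159 158 158 159 158 159 159 158 154 143 149 161 181 190 192 194 | [0.052 0.216]
164 145 158 160 159 160 160 160 160 160 160 160 160 160 160 160 156 132 110 124 161 182 190 192 194 | [0.047 0.209]
165 153 162 163 163 163 163 163 163 163 163 163 163 163 164 163 159 133 116 126 163 183 190 191 193 | [0.049 0.207]
166 161 164 164 163 164 164 164 164 164 163 164 163 163 163 164 162 153 143 151 166 185 191 192 193 | [0.048 0.202]
167 164 164 164 164 162 161 160 161 163 163 163 163 163 162 161 160 160 161 164 171 193 197 197 198 | [0.047 
[... 2194 characters left out ...]
140 172 181 182 182 182 182 177 128 79 93 113 102 93 148 196 201 203 210 211 211 213 214 214 | [-0.031  0.058]
188 167 199 203 204 204 203 203 202 184 152 112 122 131 164 180 196 205 205 203 203 203 204 211 212 | [-0.031  0.053]
189 194 208 209 209 209 209 209 209 206 197 185 187 190 200 194 195 201 201 197 197 197 198 203 204 | [-0.023  0.055]
190 207 209 209 209 209 209 209 210 210 209 208 208 209 207 196 194 195 195 194 195 196 196 196 197 | [-0.015  0.058]
191 209 209 209 209 209 209 209 210 210 210 210 211 210 202 195 195 195 194 194 195 195 195 195 196 | [-0.012  0.056]
192 210 210 210 210 210 210 210 212 211 211 211 212 211 197 195 194 194 195 195 195 195 195 195 196 | [-0.004  0.059]
```

View pics/s3.png

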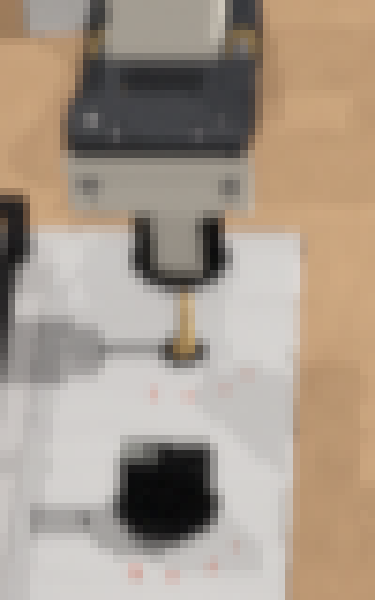

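```bash
python3 - <<'E'
from h import *
d=pickle.load(open("snap0.pkl","rb")); im2,dep2,c=pickle.load(open("snap2.pkl","rb"))
for n,im in (("first",d["side"][0]),("now",im2)):
    D=im[:,:,0].astype(int)-im[:,:,2]; print(n)
    for r in range(177,190):
        w=np.clip(D[r,244:255]-5,0,None); print(r,D[r,243:256], w.sum(), (w@np.arange(244,255)/max(w.sum(),1)).round(2))
D=d["top"][0][:,:,0].astype(int)-d["top"][0][:,:,2]; print("top")
for r in range(166,178): print(r,D[r,268:281],d["top"][0][r,268:281,0])
def xat(u,v,y):
    o,w=ray(c,(u,v)); return (o+w*(y-o[1])/w[1]).round(4)
print("wing",xat(248.25,170,-.039),"skirt",xat(248.4,174,-.039),"tip u=248.5",xat(248.5,180,-.039),"base249",xat(249,187,-.039))
E
```

```text
first
177 [5 5 5 5 5 5 5 4 4 5 5 5 5] 0 0.0
178 [ 5  5  5  6  5  7 12  6  5  5  5  4  5] 11 248.64
179 [ 6  5  6  5  5 13 40 19  6  5  5  5  5] 59 249.07
180 [ 5  6  5  5  6 22 67 42  8  5  5  4  5] 121 249.16
181 [ 5  5  5  5  6 22 67 47  8  4  4  5  4] 125 249.23
182 [ 5  5  5  5  6 19 66 45  7  4  5  5  5] 118 249.24
183 [ 5  5  4  5  6 20 68 55  8  4  4  4  4] 132 249.3
184 [ 5  5  5  4  6 31 71 61  9  4  4  3  4] 153 249.24
185 [ 4  4  4  4 12 56 74 62 11  4  4  4  3] 190 249.02
186 [ 4  4  5  4 18 63 72 56 11  3  4  3  4] 195 248.89
187 [ 5  5  5  4  9 38 50 29  5  4  4  3  4] 106 248.84
188 [5 5 5 4 4 7 8 5 4 5 5 4 5] 5 248.6
189 [5 5 5 5 5 5 4 4 4 4 4 4 4] 0 0.0
now
177 [4 4 3 3 4 4 7 4 3 3 3 5 5] 2 249.0
178 [ 5  5  5  5  4  8 25 13  5  5  4  5  4] 31 249.16
179 [ 5  5  6  5  5 15 57 38  7  5  5  5  5] 98 249.23
180 [ 6  5  5  5  6 18 69 51  9  5  5  5  5] 128 249.3
181 [ 5  5  5  6  7 17 68 54  9  6  5  5  6] 132 249.31
182 [ 5  5  5  5  6 15 66 55  9  6  5  5  5] 127 249.39
183 [ 5  5  5  5  5 16 67 62  9  5  4  4  5] 134 249.4
184 [ 5  5  5  5  6 24 72 70 10  4  5  4  4] 
[... 805 characters left out ...]
2 [ 6  7  7  9 29 54 52 33 14  7  8  7  7] [140 130  53  50  73 101  98  77  52  56  96 126 128]
173 [ 6  9  7 10 24 39 41 34 11  7  6  6  7] [144 130  53  51  67  85  86  76  50  63 106 128 127]
174 [ 6  5  8  6 13 18 20 12  6  6  7  6  7] [143 128  64  43  46  57  59  52  46  78 141 143 142]
175 [ 7  3  6  7  7  5  9 11  8  8  7  6  8] [140 124 104  53  46  46  46  46  58 100 142 144 143]
176 [6 6 6 7 6 7 6 7 8 5 6 7 7] [140 118 117 103  67  51  56  79 100 142 143 143 141]
177 [5 4 6 6 6 7 9 7 8 7 8 7 8] [125 117 118 124 139 138 141 140 143 146 146 141 144]
wing [ 0.5696 -0.039   0.1215] skirt [ 0.5697 -0.039   0.1053] tip u=248.5 [ 0.5701 -0.039   0.0804] base249 [ 0.5694 -0.039   0.0505]
```

```bash
python3 - <<'E'
from station import robot
import numpy as np
x,y=.5692,-.0390
robot.movel([x,y,.178],vel=.06); robot.pause(.2)
f0=np.array(robot.sense()["ft_force"]); print(f0)
for z in np.arange(.1755,.1635,-.0015):
    robot.movel([x,y,z],vel=.03); robot.pause(.1)
    s=robot.sense(); f=s["ft_force"]-f0; print(round(s["clock"],2),z.round(4),s["tool_pos"].round(4),f.round(2),s["ft_torque"].round(3),round(s["grip_width"]*93,2))
    if f[2]>5 or np.hypot(*f[:2])>6: break
E
```

```text
[-0.56676779  0.21597859 -0.336435  ]
8.05 0.1755 [ 0.5692 -0.039   0.1755] [ 1.63  0.38 -0.07] [ 0.042  0.026 -0.032] 17.41
8.4 0.174 [ 0.5692 -0.039   0.174 ] [-0.18 -0.16  0.28] [0.042 0.07  0.024] 17.74
8.75 0.1725 [ 0.5692 -0.039   0.1725] [ 0.31  0.22 -0.71] [ 0.026 -0.02  -0.019] 18.1
9.1 0.171 [ 0.5692 -0.039   0.171 ] [ 2.19 -0.55  0.19] [-0.011 -0.052  0.014] 17.4
9.45 0.1695 [ 0.5692 -0.039   0.1695] [ 0.41 -0.06 -0.94] [ 0.03   0.005 -0.014] 17.89
9.8 0.168 [ 0.5692 -0.039   0.1679] [ 1.4  -0.48 -0.41] [ 0.029 -0.091  0.01 ] 17.42
10.15 0.1665 [ 0.5692 -0.039   0.1664] [ 0.47 -0.47  0.09] [-0.044 -0.056 -0.005] 17.7
10.5 0.165 [ 0.5692 -0.039   0.1649] [ 1.03 -0.08  0.43] [-0.05  -0.109 -0.012] 18.17
```

```bash
python3 - <<'E'
from station import robot
import numpy as np
x,y=.5692,-.0390
for z in [.162,.159,.156,.1545,.153,.152,.151,.150,.149,.148,.147,.1465,.146,.1455,.145]:
    robot.movel([x,y,z],vel=.03); robot.pause(.15)
    s=robot.sense(); f=s["ft_force"]; print(round(s["clock"],2),z,s["tool_pos"].round(4),f.round(2),s["ft_torque"].round(3),round(s["grip_width"]*93,2))
    if f[2]>18 or np.hypot(*f[:2])>10: break
im,dep=robot.snapshot("side")
import cv2
cv2.imwrite("pics/s4.png",cv2.resize(im[140:220,225:275,::-1],(375,600),interpolation=cv2.INTER_NEAREST))
E
```

```text
10.9 0.162 [ 0.5692 -0.039   0.1619] [ 1.12 -0.82 -0.11] [-0.062 -0.153 -0.003] 17.92
11.3 0.159 [ 0.5692 -0.039   0.1589] [ 0.77 -0.89 -1.94] [-0.027 -0.214  0.004] 17.58
11.7 0.156 [ 0.5692 -0.039   0.1559] [ 1.65 -0.59 -1.73] [-0.097 -0.238  0.056] 18.07
12.1 0.1545 [ 0.5692 -0.039   0.1544] [ 0.78 -1.19 -1.79] [-0.102 -0.199  0.018] 17.75
12.5 0.153 [ 0.5692 -0.039   0.1529] [ 1.6  -0.94 -2.43] [-0.141 -0.138  0.004] 17.47
12.9 0.152 [ 0.5692 -0.039   0.1523] [ 0.22 -0.69  3.31] [ 0.006  0.088 -0.003] 17.68
13.3 0.151 [ 0.5693 -0.039   0.1511] [-0.39 -1.4   4.08] [-0.001  0.124  0.017] 17.61
13.7 0.15 [ 0.5693 -0.039   0.1502] [-0.59 -1.4   4.51] [-0.038  0.121 -0.074] 17.81
14.1 0.149 [ 0.5693 -0.039   0.1492] [-0.9  -0.54  6.87] [-0.088  0.233 -0.024] 17.97
14.5 0.148 [ 0.5693 -0.039   0.1483] [-0.76 -0.53  6.95] [-0.061  0.182 -0.01 ] 17.7
14.9 0.147 [ 0.5693 -0.039   0.1475] [-1.57 -0.8   7.88] [-0.051  0.184 -0.028] 18.07
15.3 0.1465 [ 0.5693 -0.039   0.147 ] [-1.37  0.08  8.53] [-0.011  0.29   0.033] 17.58
15.7 0.146 [ 0.5693 -0.039   0.1466] [-1.57 -0.55  8.24] [-0.018  0.292  0.03 ] 17.65
16.1 0.1455 [ 0.5693 -0.039   0.1461] [-1.78 -0.41 10.  ] [-0.035  0.274  0.007] 17.43
16.5 0.145 [ 0.5694 -0.039   0.146 ] [-1.62  0.43 11.03] [0.057 0.469 0.002] 17.73
```

View pics/s4.png

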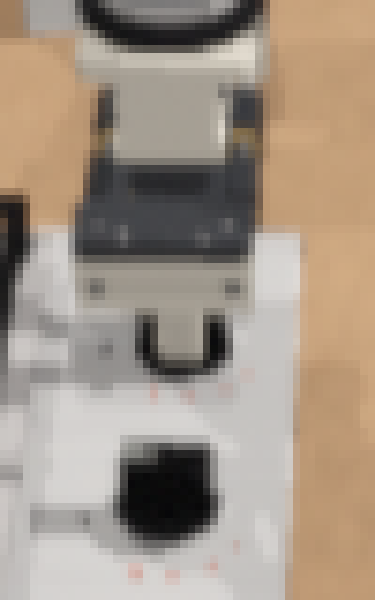

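```bash
python3 - <<'E'
from station import robot
robot.movel([.5692,-.039,.1444],vel=.03)
for i in range(3):
    robot.pause(.4); s=robot.sense(); print(round(s["clock"],2),s["tool_pos"].round(5),s["tool_rot"].round(4),s["ft_force"].round(2),s["ft_torque"].round(3),s["grasp_force"])
if 9<s["ft_force"][2]<30 and s["tool_pos"][2]<.1468: print(robot.sign_off())
E
```

```text
17.2 [ 0.56943 -0.03902  0.14589] [ 3.1412e+00 -1.2000e-03 -4.8000e-03] [-3.51 -0.3  14.99] [ 0.096  0.652 -0.007] 39.97124472633004
17.6 [ 0.56942 -0.03904  0.1459 ] [ 3.1412e+00 -1.2000e-03 -4.9000e-03] [-3.71  0.62 14.27] [0.036 0.71  0.015] 39.97112335637212
18.0 [ 0.56943 -0.03904  0.14591] [ 3.1412e+00 -1.3000e-03 -4.9000e-03] [-4.3  -0.19 14.48] [ 0.028  0.615 -0.046] 39.97116515412927
the job is handed in; nothing more can be done
None
```

The job is handed in at about 18 s on the clock: the knob is fitted flat to flat on the bare spindle and held pressed against its stop with about 14 N, and the valve was not turned. No pass/fail verdict came back.

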